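# Step the print bed heater up one notch and start it

## Robot

A 7-joint arm with a two-finger parallel gripper is mounted at the origin on the work surface. World frame = base frame: x ahead of the robot, y to its left, z up, the work surface at z = 0. Lengths are in mm, angles in rad, forces in N, time in s.
With the tool pointing down it reaches from about 425 to 875 mm from the base axis. Payload 8.4 kg.
Tool frame: the origin (TCP) lies between the finger pads; the fingertips stand 11 mm ahead of it and the grasp point (between the pads) lies 8 mm behind it; z points along the fingers, y is the direction in which the jaws open and shut (so a half turn about z gives the same grasp; the last joint's range is limited). The gripper opens to 85 mm and grips with 20 to 120 N. Pads are 22 mm wide; open, the fingers measure 114 mm over their backs; the gripper's body (76 mm by 85 mm) begins 54 mm behind the grasp point. The pads swing forward as they close: fully open they stand 13 mm farther back than shut.
Start: joints at [-1.307, 0.333, 0.04, 1.465, -0.013, 1.343, -0.059], TCP at [230.68, 607.66, 242.308] pointing down, gripper open.
Joint ranges: [-2.58, 2.58], [-0.38, 2.09], [-1.3, 1.39], [0.25, 2.4], [-1.5, 4.64], [0.08, 2.09], [-2.65, 2.65]. Speed limits (rad/s): [2.22, 2.22, 2.79, 2.79, 3.14, 3.14, 3.14].

## Interface

Orientations are given as a 3x3 rotation matrix whose columns are the frame's x, y, z axes.
In Python, from cell import robot, viewer gives the robot as it stands.
- The arm moves only by the tool apply_moves, never from a script. Its argument "rows" is a list of rows, each a list of 2 entries, a list of its own where there are three numbers: the shift along the tool's x, y, z in units of 25 mm (1.0 is 25 mm), then the turn, a rotation vector about the tool's x, y, z in rad. In form: [[[x, y, z], [ax, ay, az]], ...]. A call has 1 to 20 rows; each row is the pose to reach, as a shift and turn from the pose commanded when the call began, along the tool's axes at that moment; what a row does not reach only later rows make up. A row lasts 1/10 s, in which the tool goes at most 50 mm and 8.59 degrees, less where a joint would pass 70% of its speed; a pose out of reach is approached as far as the arm can. A call with a gripper value outside its range is refused whole. "jaw" is the closure, from 0 (fully open) to 1 (shut), set as the call begins (left out, the last holds). The fingers move at their own pace and stop on an object; the grip force is fixed at half the most. Time passes only in rows, so rows that repeat a pose let the fingers close. It gives the time, the measured TCP pose, the force and the opening at its end, in the units of the state.
- robot.state(): the state, without advancing time (a new reading comes with each control period).
- viewer.get_image(name): name is "scene" or "side" or "wrist"; returns a dict with "pixels" (480x640x3 uint8, red, green, blue), "depth" (480x640 float32, mm along the optical axis (not along the pixel's ray), 0 where there is no reading), "camera_matrix" (3x3 intrinsics, pixels), "rvec" (rotation vector, rad) and "tvec" (3), from world to camera coordinates, as OpenCV has them; the wrist camera has in their place "T_tool_cam" (4x4, takes a point from camera to tool coordinates, whose origin is the TCP and whose axes are the flange's). Camera axes: x right, y down, z forward; pixel columns grow to the right and rows downward; lengths in mm; the calibration is good to about 2 mm. A picture is of the moment at which its call begins: read the wrist's pose just before it.
- robot.close_job(): hands the job in, once; it reports no verdict.
The state is a dict: "clock": time; "qpos": joint angles; "joint_velocities": joint speeds; "tau": joint torques, N m; "eef_pos": TCP position; "orientation": TCP orientation; "contact_force": force on the tool from outside, world axes, zero at the start; "torque": the same for the moment, N m; "opening": finger opening in mm.
Only numpy, scipy, OpenCV 4.12 (cv2) and the standard library are available. Lean on these libraries where they do the work, as an engineer would, in place of code of your own. Each camera call takes 0.05 s, during which the arm holds its last target.

## Task

Set the printer's bed heater up one step: with a fingertip on top of the knurled wheel on the control box, roll the wheel away from you by one click, from the one-pip notch into the two-pip notch and never on to the three-pip one. Then press the start button fully down and let it come up again. Only touch the controls: do not lift or shove the control box, and leave the scraper, spool, glue stick and bracket where they are.

Things in the scene. Friction and masses are not known exactly. Their poses are not given: they have to be found in the camera images.
- console: the printer's control box: a black box with a grey top plate, 170 mm deep (x) by 220 mm wide (y), top 70 mm above the table, about 1.6 kg, loose on rubber feet. Origin: centre of its underside. Its +x points from its front (towards the robot, turned up to 0.45 rad either way) to its back, +y to its left, +z up.
- dial_crown (a point): topmost point of the dial wheel's rim, at mid width, on the box's left half (box x -12 mm, y +55 mm), 84 mm above the table when not pressed. It does not turn with the wheel; its axes are those of the box. The axle is sprung: under a fingertip the wheel sinks up to 6 mm, starting at about 2 N and stiffening by 1.5 N per mm. The rim grips a finger well (friction 0.5 or more).
- dial_axle (a point): centre of the dial, a black thumbwheel with grey knurling, 35 mm radius, 24 mm wide, axle level along the box's y; only its upper 14 mm stand out of a slot in the top plate. White pips on the rim (one, two or three side by side) mark its three settings; the one at the top, level with two white index lines on the plate, is in force. This point stays fixed in the box, 35 mm under the crown.
- dial (a joint): turn of the wheel, rad; grows as the top of the rim rolls away from the robot (box +x). Notches: 0 (one pip, where it starts), 0.5 (two pips), 1.0 (three pips); one notch is 17.5 mm at the rim. A spring pulls the wheel into the near notch. Leaving one takes about 2 N at the rim; let go between 0.25 and 0.75 it falls into the second, beyond that into the third. It stays where it clicks.
- start_top (a point): centre of the upper face of the start button, a round 26 mm metal push button in a black collar 12 mm high on the box's right half (box x -30 mm, y -65 mm), about 92 mm above the table when up.
- start (a joint): how far the start button is pressed, m: 0 up, 0.006 fully down. A spring brings it back up; fully down takes 5 N.
- scraper: bystander: print scraper, wooden handle and flat steel blade, 200 mm long along its x, lying flat beside the box. Origin at its underside.
- spool: bystander: small black spool lying on its flange, 90 mm across, 40 mm high. Origin: centre of its underside.
- gluestick: bystander: white glue stick standing upright, 33 mm across, 85 mm high. Origin: centre of its underside.
- bracket: bystander: grey printed angle bracket, 50 by 30 mm foot, 40 mm high. Origin: centre of its underside.

How it is judged:
By the outcome, as a careful person would: the job done as asked, in the order asked, and still so for the second after the job is handed in, with the robot touching nothing.
It also fails if it takes over 38 s, if anything falls off the work surface, if the arm or the gripper's body presses on something with over 40 N, if the wrist force passes 120 N, or if a joint passes its speed limit or range.

## Working session

There is one attempt and no reset: what is moved stays moved. The work goes in short steps, Python scripts to look and compute and a tool call to move; the robot and the scene stay as the last step left them, time stands still between calls to the robot, and variables do not carry over. Pictures are saved under pics/ and viewed, and the job is handed in when it is done.

Besides the shell and the picture viewer there is one more tool, called after "Call:" as name([rows], argument=value, ...), one row to a line, values as JSON. apply_moves: Moves the arm, as the interface text tells. Its arguments: {"type":"object","properties":{"rows":{"type":"array"},"jaw":{"type":"number"}},"required":["rows"]}

```bash
mkdir -p pics; ls; cat > h.py <<'E'
import numpy as np, cv2
from cell import robot, viewer
def snap(n,f):
    im=viewer.get_image(n); cv2.imwrite(f'pics/{f}.png',im['pixels'][:,:,::-1]); np.savez(f'pics/{f}.npz',**im); return im
def world(im,u,v,r=2):
    d=im['depth'][v-r:v+r+1,u-r:u+r+1]; d=np.median(d[d>0]); K=np.array(im['camera_matrix'])
    p=np.array([(u-K[0,2])/K[0,0]*d,(v-K[1,2])/K[1,1]*d,d])
    R=cv2.Rodrigues(np.array(im['rvec'],float))[0]; return R.T@(p-np.array(im['tvec']).ravel())
def proj(im,P):
    return cv2.projectPoints(np.array(P,float).reshape(-1,3),np.array(im['rvec'],float),np.array(im['tvec'],float),np.array(im['camera_matrix']),None)[0].reshape(-1,2)
E
python3 - <<'E'
from h import *
s=robot.state()
for k in s: print(k,np.round(s[k],3).tolist())
snap('scene','s1');snap('side','d1')
E
```

```text
pics
clock 0.0
qpos [-1.307, 0.334, 0.04, 1.466, -0.013, 1.343, -0.059]
joint_velocities [0.002, 0.001, -0.001, 0.002, -0.001, 0.001, 0.001]
tau [-0.0, -65.856, 1.365, -40.556, 0.017, 0.013, -0.0]
eef_pos [230.551, 607.267, 241.425]
orientation [[-0.935, 0.355, -0.0], [0.355, 0.935, -0.002], [-0.0, -0.002, -1.0]]
contact_force [1.543, 0.034, -0.624]
torque [0.031, -0.006, 0.04]
opening 85.519
```

View pics/s1.png

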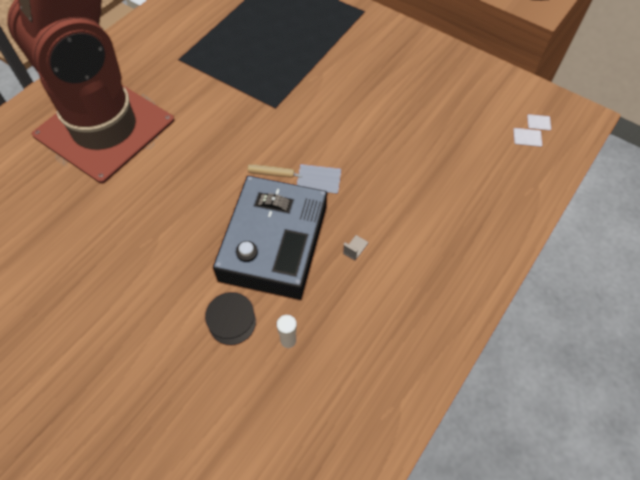

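View pics/d1.png

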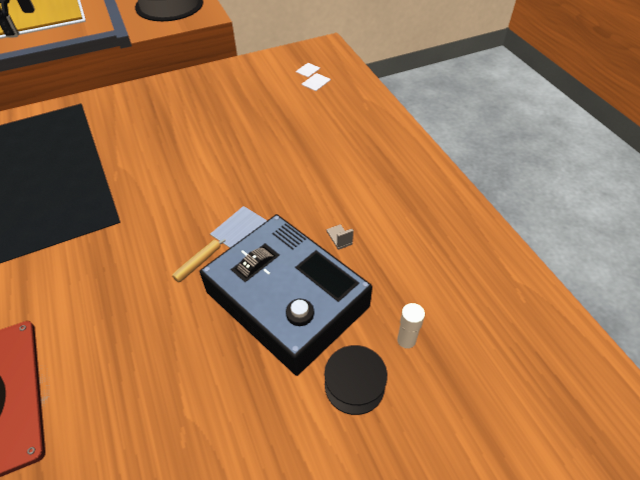

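The scene view shows the box at about (270,235), with the dial at (272,202) and the button at (246,250). In the side view they are at (255,262) and (299,310). Next I'll enlarge both.

```bash
python3 - <<'E'
from h import *
a=cv2.imread('pics/s1.png')[160:310,200:350]; cv2.imwrite('pics/s1c.png',cv2.resize(a,(600,600),interpolation=cv2.INTER_CUBIC))
a=cv2.imread('pics/d1.png')[205:380,190:380]; cv2.imwrite('pics/d1c.png',cv2.resize(a,None,fx=3.2,fy=3.2,interpolation=cv2.INTER_CUBIC))
E
```

```text
(no output)
```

View pics/s1c.png

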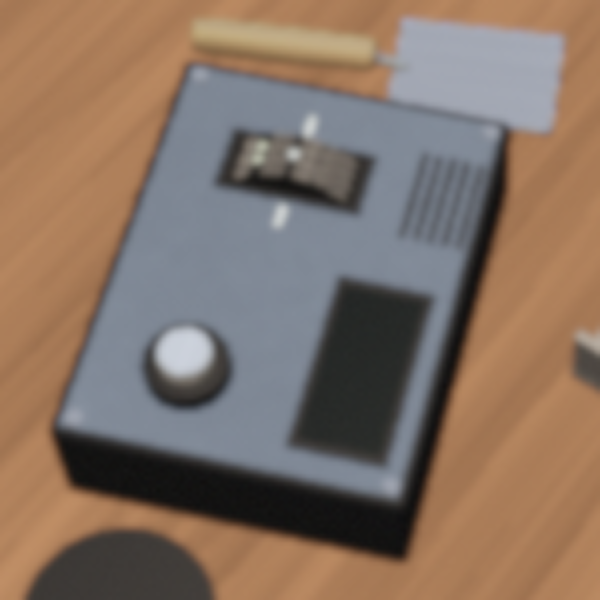

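View pics/d1c.png

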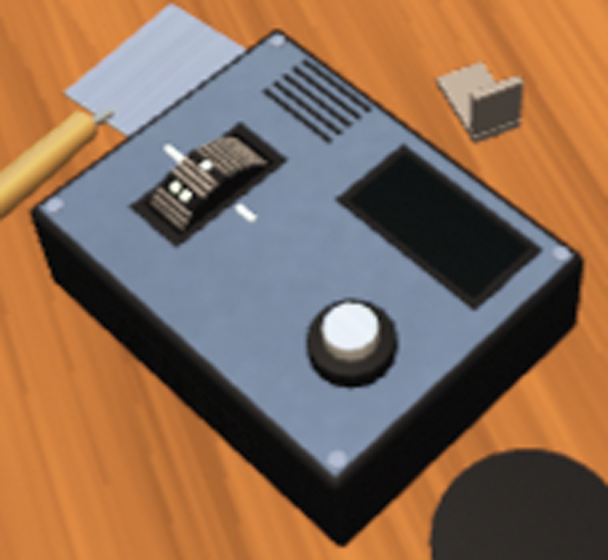

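```bash
cat >> h.py <<'E'
class L(dict): pass
def load(f): 
    z=np.load(f'pics/{f}.npz'); return {k:z[k] for k in z}
E
python3 - <<'E'
from h import *
from scipy.optimize import least_squares
s=load('s1');d=load('d1')
M=np.array([[-85,110,70],[85,110,70],[85,-110,70],[-85,-110,70],[-30,-65,92]],float)
us=np.array([[190,65],[507,125],[403,500],[55,430],[185,352]])/4+[200,160]
ud=np.array([[33,210],[278,30],[582,260],[340,478],[350,326]])/3.2+[190,205]
def P(x):
    c,t=np.cos(x[2]),np.sin(x[2]); R=np.array([[c,-t,0],[t,c,0],[0,0,1]]); return M@R.T+[x[0],x[1],0]
for w in ((1,1),(1,0),(0,1)):
    f=lambda x: np.r_[w[0]*(proj(s,P(x))-us).ravel(),w[1]*(proj(d,P(x))-ud).ravel()]
    r=least_squares(f,[500,0,0]); print(r.x,np.round(r.fun,1))
    x=r.x;c,t=np.cos(x[2]),np.sin(x[2]);R=np.array([[c,-t],[t,c]])
    print('crown',R@[-12,55]+x[:2],'start',R@[-30,-65]+x[:2])
for im,u in((s,us),(d,ud)): print([np.round(world(im,int(a),int(b),1),0).tolist() for a,b in u+0.5])
for im,u in ((s,(287,325)),(d,(412,314)),(s,(231,314)),(d,(356,370)),(s,(270,171)),(d,(200,258))): print(np.round(world(im,*u)))
E
```

```text
[ 5.07407903e+02 -1.55120585e+01  3.94754300e-01] [-1.  -2.4  1.6 -1.4  0.9  2.5 -2.3  0.6 -0.  -0.6 -2.3 -0.8 -0.1 -2.5
  2.5 -2.1 -0.7  3.8  0.8 -1. ]
crown [475.17883296  30.64297432] start [504.71296106 -87.0504209 ]
[ 5.07613790e+02 -1.54185625e+01  3.98669063e-01] [-1.1 -2.3  1.5 -1.5  1.3  2.4 -2.   0.8  0.2 -0.5 -0.  -0.  -0.  -0.
  0.  -0.  -0.   0.   0.  -0. ]
crown [475.20428149  30.60994783] start [505.19892385 -86.96692672]
[ 5.07284316e+02 -1.56435423e+01  3.92105219e-01] [-0.  -0.   0.  -0.   0.   0.  -0.   0.  -0.  -0.  -2.3 -0.9  0.1 -2.4
  2.5 -1.8 -1.   3.9  0.7 -0.8]
crown [475.17762707  30.59670597] start [504.39987257 -87.17451448]
[[392.0, 51.0, 70.0], [518.0, 153.0, 6.0], [624.0, -80.0, 68.0], [474.0, -146.0, 68.0], [505.0, -88.0, 91.0]]
[[389.0, 52.0, 68.0], [542.0, 114.0, 70.0], [624.0, -84.0, 67.0], [474.0, -144.0, 70.0], [502.0, -88.0, 92.0]]
[ 654. -161.   85.]
[ 648. -161.   85.]
[ 548. -191.   41.]
[ 547. -188.   41.]
[393. 116.  17.]
[397. 119.  17.]
```

The two cameras agree on the box pose to within 1 mm: crown at about (475,31), button at about (505,-87), yaw 0.395. I'll close the jaw and move above the dial with tool x along the box's x.

```bash
cat >> h.py <<'E'
from scipy.spatial.transform import Rotation as Ro
YAW=.395
bx=np.array([np.cos(YAW),np.sin(YAW),0]);by=np.array([-bx[1],bx[0],0])
RT=np.c_[-bx,by,[0,0,-1]]
CR=np.array([475.2,30.6,84]);ST=np.array([504.7,-87.0,92])
def go(tip):
    s=robot.state();R=np.array(s['orientation']);p=np.array(s['eef_pos'])
    print('clock',s['clock'],'box-frame tip rel crown',[round(float(v),2) for v in ((p-CR)@bx,(p-CR)@by,p[2]-11-84)],'F',np.round(s['contact_force'],2))
    t=np.array(tip)+[0,0,11]
    print('shift',np.round(R.T@(t-p)/25,3).tolist(),'turn',np.round(Ro.from_matrix(R.T@RT).as_rotvec(),3).tolist())
E
python3 - <<'E'
from h import *
print(np.linalg.det(RT))
go(CR-8*bx+[0,0,90])
E
```

```text
1.0
clock 0.1 box-frame tip rel crown [-3.88, 626.42, 146.51] F [ 0.79  0.13 -0.08]
shift [-17.102, -18.31, 2.29] turn [-0.001, -0.0, -0.758]
```

Call:
apply_moves([
  [[-17.1,-18.31,1.0],[0,0,-0.758]],
  [[-17.1,-18.31,1.0],[0,0,-0.758]],
  [[-17.1,-18.31,1.0],[0,0,-0.758]],
  [[-17.1,-18.31,1.0],[0,0,-0.758]],
  [[-17.1,-18.31,1.0],[0,0,-0.758]],
  [[-17.1,-18.31,1.0],[0,0,-0.758]],
  [[-17.1,-18.31,1.0],[0,0,-0.758]],
  [[-17.1,-18.31,1.0],[0,0,-0.758]],
  [[-17.1,-18.31,1.0],[0,0,-0.758]],
  [[-17.1,-18.31,1.0],[0,0,-0.758]],
  [[-17.1,-18.31,1.0],[0,0,-0.758]],
  [[-17.1,-18.31,1.0],[0,0,-0.758]],
  [[-17.1,-18.31,1.0],[0,0,-0.758]],
  [[-17.1,-18.31,1.0],[0,0,-0.758]],
  [[-17.1,-18.31,1.0],[0,0,-0.758]],
  [[-17.1,-18.31,1.0],[0,0,-0.758]],
  [[-17.1,-18.31,1.0],[0,0,-0.758]],
  [[-17.1,-18.31,1.0],[0,0,-0.758]],
], jaw=1)

```text
clock: 1.9
eef_pos: [467.7, 28.9, 217.3]
orientation: [[-0.922, -0.387, -0.0], [-0.387, 0.922, 0.0], [0.0, 0.0, -1.0]]
contact_force: [0.4, 0.8, -0.2]
opening: -0.1
```

```bash
python3 - <<'E'
from h import *
go(CR-8*bx+[0,0,15])
print(robot.state()['opening'])
s=robot.state();im=snap('wrist','w1'); im['R']=s['orientation'];im['p']=s['eef_pos'];np.savez('pics/w1.npz',**im)
print(im['T_tool_cam'])
snap('side','d2')
E
```

```text
clock 1.9 box-frame tip rel crown [-7.58, 1.35, 122.31] F [ 0.36  0.8  -0.2 ]
shift [0.017, -0.054, 4.292] turn [0.0, -0.0, 0.002]
-0.13708844814894755
[[-6.97035510e-04 -9.63697107e-01 -2.66997005e-01  6.82959115e+01]
 [ 9.99999328e-01 -4.24468021e-04 -1.07857553e-03  2.44303256e-01]
 [ 9.26088432e-04 -2.66997578e-01  9.63696755e-01 -1.32806360e+02]
 [ 0.00000000e+00  0.00000000e+00  0.00000000e+00  1.00000000e+00]]
```

View pics/w1.png

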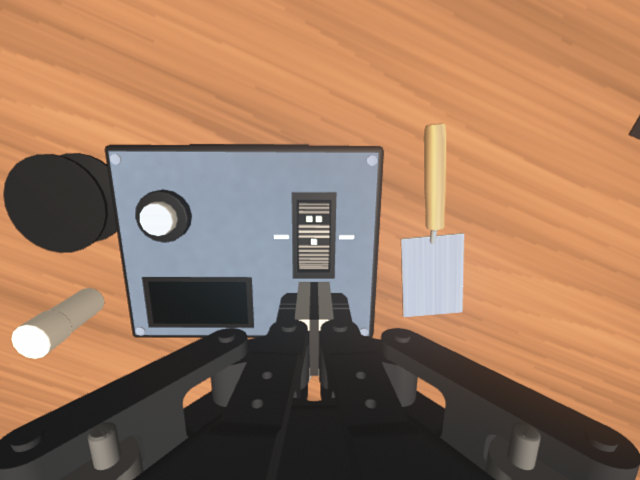

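View pics/d2.png

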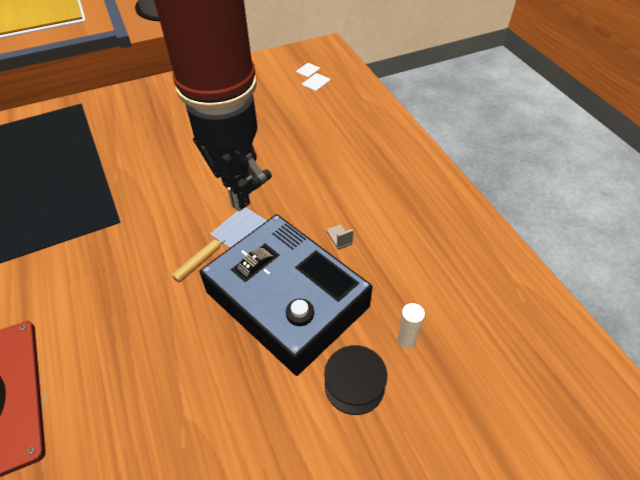

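The wrist view puts the one pip at (313,241), level with the index lines at (281,237) and (346,237). The two-pip mark, at (314,219), is on the robot's side. Next I'll check the dial and button positions from this view.

```bash
python3 - <<'E'
from h import *
w=load('w1');K=w['camera_matrix'];T=w['T_tool_cam']
def W(u,v,z):
    r=T[:3,:3]@np.array([(u-K[0,2])/K[0,0],(v-K[1,2])/K[1,1],1]);r=w['R']@r;o=w['R']@T[:3,3]+w['p']
    return o+r*(z-o[2])/r[2]
for n,u,v,z in(('l',281,237,70),('r',346,237,70),('btn',158,218,92),('FR',107,147,70),('FL',382,149,70)):
    p=W(u,v,z);print(n,np.round(p,1),'rel crown box',np.round([(p-CR)@bx,(p-CR)@by],1),'rel start',np.round([(p-ST)@bx,(p-ST)@by],1))
E
```

```text
l [484.2   6.2  70. ] rel crown box [ -1.1 -26. ] rel start [17.  93.9]
r [463.3  56.3  70. ] rel crown box [-1.2 28.3] rel start [ 16.9 148.2]
btn [500.1 -85.6  92. ] rel crown box [ -21.7 -116.8] rel start [-3.7  3.1]
FR [ 468.9 -145.4   70. ] rel crown box [ -73.5 -160. ] rel start [-55.5 -40.1]
FL [387.5  53.1  70. ] rel crown box [-72.3  54.5] rel start [-54.3 174.4]
```

Call:
apply_moves([
  [[0.04,-0.03,2],[0,0,0]],
  [[0.04,-0.03,3.5],[0,0,0]],
  [[0.04,-0.03,4.2],[0,0,0]],
  [[0.04,-0.03,4.65],[0,0,0]],
  [[0.04,-0.03,4.65],[0,0,0]],
  [[0.04,-0.03,4.65],[0,0,0]],
])

```text
clock: 2.6
eef_pos: [467.9, 27.1, 101.9]
orientation: [[-0.923, -0.385, 0.001], [-0.385, 0.923, 0.0], [-0.001, -0.0, -1.0]]
contact_force: [0.6, -0.5, 0.5]
opening: 0.1
```

```bash
python3 - <<'E'
from h import *
go(CR-8.7*bx+.6*by+[0,0,0])
snap('wrist','w2');d=snap('side','d3')
a=d['pixels'][180:330,180:330,::-1];cv2.imwrite('pics/d3c.png',cv2.resize(a,(600,600),interpolation=cv2.INTER_CUBIC))
E
```

```text
clock 2.6 box-frame tip rel crown [-8.13, -0.42, 6.9] F [ 0.56 -0.47  0.49]
shift [0.023, 0.041, 0.276] turn [-0.0, 0.001, 0.0]
```

View pics/w2.png

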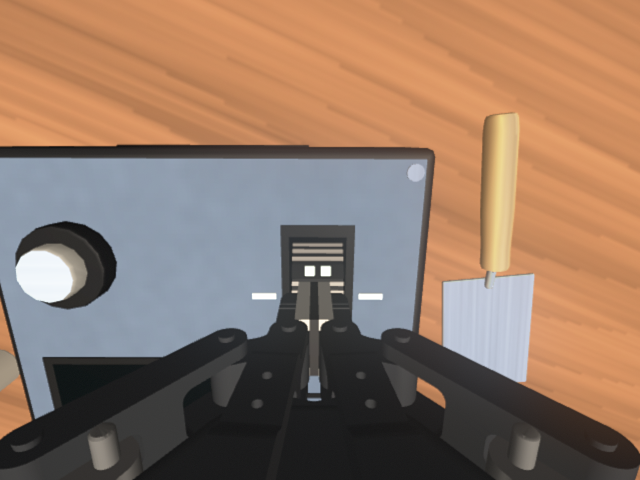

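View pics/d3c.png

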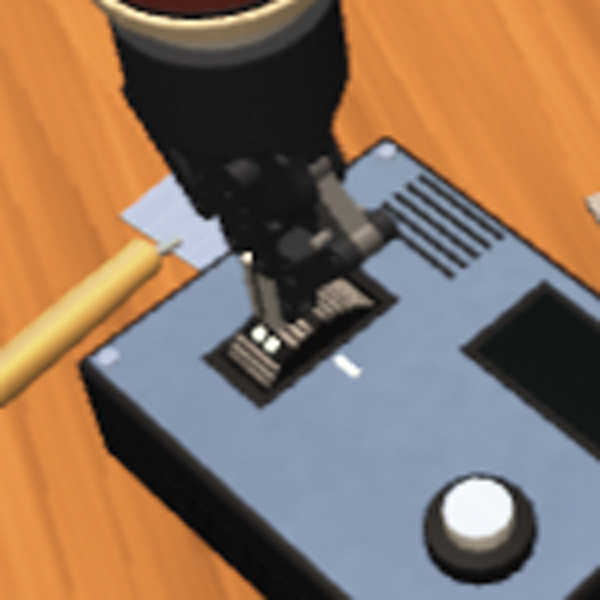

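The fingertip is hovering over the front part of the crown. The two pips at (317,271) are on the near side and the index lines are at row 296. Now I'll press down in stages.

Call:
apply_moves([
  [[0.02,0.02,0.1],[0,0,0]],
  [[0.02,0.02,0.2],[0,0,0]],
  [[0.02,0.02,0.28],[0,0,0]],
  [[0.02,0.02,0.34],[0,0,0]],
  [[0.02,0.02,0.38],[0,0,0]],
  [[0.02,0.02,0.38],[0,0,0]],
])

```text
clock: 3.3
eef_pos: [467.1, 27.4, 91.9]
orientation: [[-0.923, -0.385, 0.001], [-0.385, 0.923, 0.0], [-0.001, 0.0, -1.0]]
contact_force: [-1.7, 1.7, 6.5]
opening: 0.1
```

```bash
python3 - <<'E'
from h import *
go(CR-8.7*bx+.6*by+[0,0,-4])
E
```

```text
clock 3.3 box-frame tip rel crown [-8.76, 0.14, -3.07] F [-1.71  1.73  6.54]
shift [-0.003, 0.019, 0.037] turn [0.0, 0.001, 0.0]
```

The force is 6.5 N at 3 mm of sink, which matches the spring model exactly. Now I'll roll.

Call:
apply_moves([
  [[0,0.01,0.05],[0,0,0]],
  [[-0.08,0.01,0.05],[0,0,0]],
  [[-0.16,0.01,0.05],[0,0,0]],
  [[-0.24,0.01,0.05],[0,0,0]],
  [[-0.32,0.01,0.05],[0,0,0]],
  [[-0.4,0.01,0.05],[0,0,0]],
  [[-0.48,0.01,0.05],[0,0,0]],
  [[-0.56,0.01,0.05],[0,0,0]],
  [[-0.62,0.01,0.05],[0,0,0]],
  [[-0.62,0.01,0.05],[0,0,0]],
  [[-0.62,0.01,0.05],[0,0,0]],
])

```text
clock: 4.4
eef_pos: [482.1, 33.6, 91.2]
orientation: [[-0.923, -0.385, 0.002], [-0.385, 0.923, 0.001], [-0.002, -0.0, -1.0]]
contact_force: [0.6, 0.9, 8.0]
opening: 0.0
```

```bash
python3 - <<'E'
from h import *
go(CR+8*bx+.6*by+[0,0,20])
snap('wrist','w3');d=snap('side','d4')
a=d['pixels'][180:330,180:330,::-1];cv2.imwrite('pics/d4c.png',cv2.resize(a,(600,600),interpolation=cv2.INTER_CUBIC))
E
```

```text
clock 4.4 box-frame tip rel crown [7.55, 0.14, -3.79] F [0.62 0.94 7.99]
shift [-0.02, 0.018, -0.951] turn [-0.0, 0.002, 0.0]
```

View pics/w3.png

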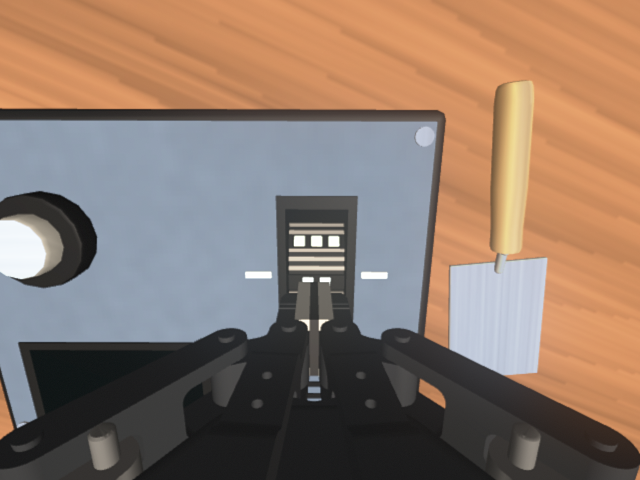

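View pics/d4c.png

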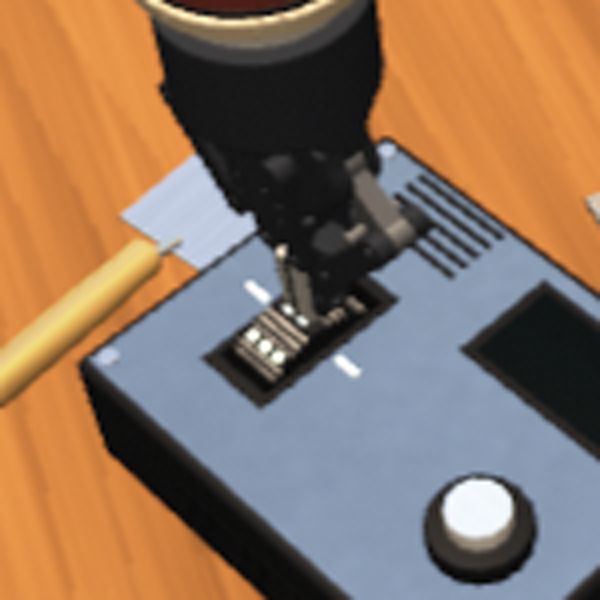

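The two pips at (316,281) are close to the index lines (row 275), and the three pips at (317,241) are still in front. Now I'll lift straight off and check.

Call:
apply_moves([
  [[0,0,-0.3],[0,0,0]],
  [[0,0,-0.8],[0,0,0]],
  [[0,0,-2],[0,0,0]],
  [[0,0,-3.5],[0,0,0]],
  [[0,0,-3.5],[0,0,0]],
  [[0,0,-3.5],[0,0,0]],
])

```text
clock: 5.1
eef_pos: [481.1, 33.5, 178.9]
orientation: [[-0.923, -0.385, 0.002], [-0.385, 0.923, 0.001], [-0.002, 0.0, -1.0]]
contact_force: [0.5, -0.2, -0.7]
opening: 0.1
```

```bash
python3 - <<'E'
from h import *
s=robot.state()
go(ST-1*bx+.8*by+[0,0,20])
im=snap('wrist','w4'); K=im['camera_matrix'];T=im['T_tool_cam']
im['R']=s['orientation'];im['p']=s['eef_pos'];np.savez('pics/w4.npz',**im)
d=snap('side','d5')
a=d['pixels'][180:330,180:330,::-1];cv2.imwrite('pics/d5c.png',cv2.resize(a,(600,600),interpolation=cv2.INTER_CUBIC))
E
```

```text
clock 5.1 box-frame tip rel crown [6.56, 0.39, 83.92] F [ 0.54 -0.23 -0.67]
shift [1.029, -4.78, 2.233] turn [0.0, 0.002, 0.0]
```

View pics/w4.png

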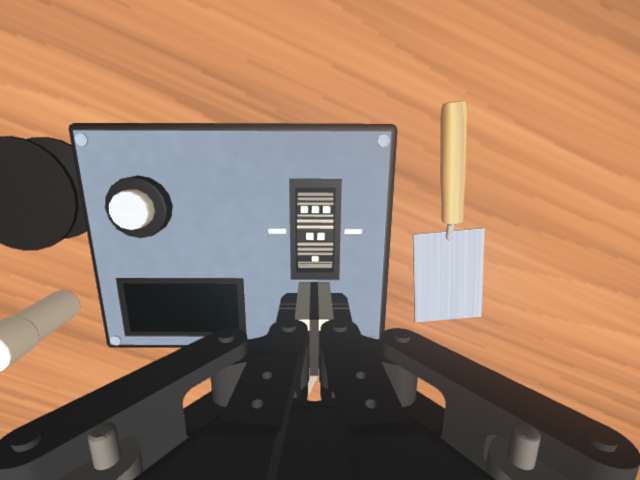

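View pics/d5c.png

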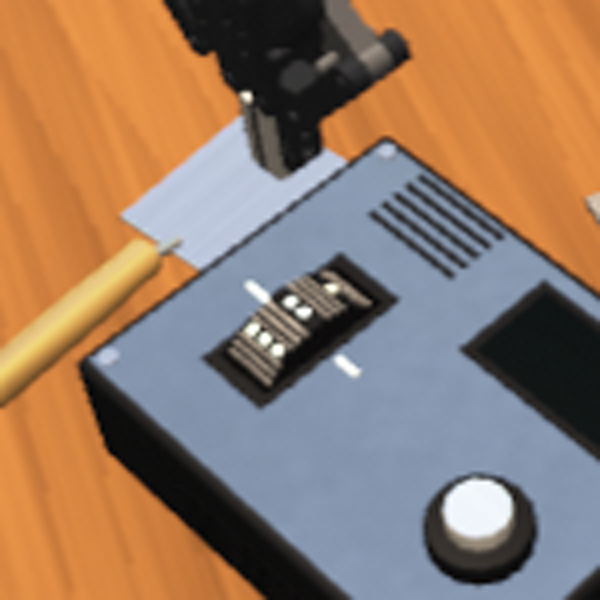

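After release the two pips at (315,236) are level with the lines (row 231), the same small parallax offset as at the start. The box hasn't moved. Next, the button.

Call:
apply_moves([
  [[0.5,-2,0],[0,0,0]],
  [[1.03,-4,0.5],[0,0,0]],
  [[1.03,-4.78,1.5],[0,0,0]],
  [[1.03,-4.78,2.23],[0,0,0]],
  [[1.03,-4.78,2.23],[0,0,0]],
  [[1.03,-4.78,2.23],[0,0,0]],
])

```text
clock: 5.8
eef_pos: [502.4, -86.5, 121.6]
orientation: [[-0.923, -0.385, -0.002], [-0.385, 0.923, -0.0], [0.002, 0.0, -1.0]]
contact_force: [0.4, 0.1, 0.2]
opening: 0.0
```

```bash
python3 - <<'E'
from h import *
go(ST-1*bx+.8*by)
snap('wrist','w5')
d=snap('side','d6')
a=d['pixels'][210:360,220:370,::-1];cv2.imwrite('pics/d6c.png',cv2.resize(a,(600,600),interpolation=cv2.INTER_CUBIC))
E
```

```text
clock 5.8 box-frame tip rel crown [-19.96, -118.57, 26.63] F [0.43 0.08 0.23]
shift [-0.039, -0.021, 0.745] turn [0.0, -0.002, 0.0]
```

View pics/w5.png

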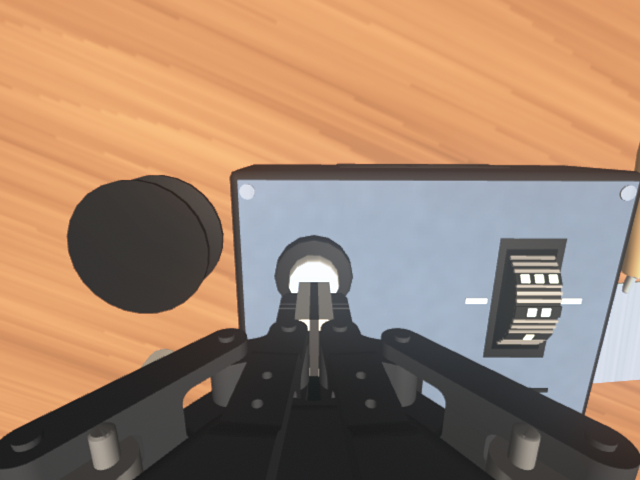

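View pics/d6c.png

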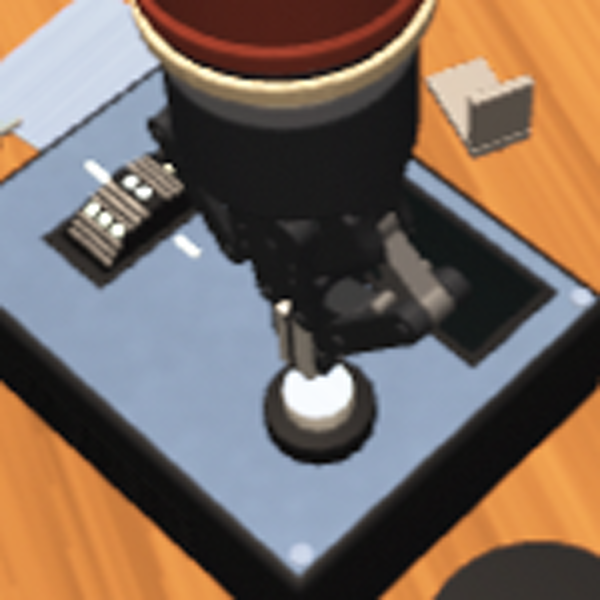

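The fingertip is centred over the button (button centre at about (313,275)). Now I'll press in stages.

Call:
apply_moves([
  [[-0.02,-0.02,0.4],[0,0,0]],
  [[-0.02,-0.02,0.65],[0,0,0]],
  [[-0.02,-0.02,0.75],[0,0,0]],
  [[-0.02,-0.02,0.82],[0,0,0]],
  [[-0.02,-0.02,0.9],[0,0,0]],
  [[-0.02,-0.02,0.94],[0,0,0]],
  [[-0.02,-0.02,0.94],[0,0,0]],
])

```text
clock: 6.6
eef_pos: [503.6, -86.9, 98.6]
orientation: [[-0.923, -0.385, -0.0], [-0.385, 0.923, 0.0], [0.0, 0.0, -1.0]]
contact_force: [-2.3, 2.8, 4.0]
opening: -0.1
```

```bash
python3 - <<'E'
from h import *
go(ST-1*bx+.8*by-[0,0,6])
E
```

```text
clock 6.6 box-frame tip rel crown [-19.01, -119.39, 3.61] F [-2.28  2.76  3.95]
shift [0.001, 0.012, 0.064] turn [0.0, -0.0, 0.0]
```

Call:
apply_moves([
  [[0,0,0.04],[0,0,0]],
  [[0,0,0.08],[0,0,0]],
  [[0,0,0.1],[0,0,0]],
  [[0,0,0.1],[0,0,0]],
  [[0,0,0.1],[0,0,0]],
])

```text
clock: 7.1
eef_pos: [503.8, -87.1, 96.9]
orientation: [[-0.923, -0.385, 0.0], [-0.385, 0.923, 0.001], [-0.0, 0.001, -1.0]]
contact_force: [-5.6, 2.3, 15.8]
opening: -0.3
```

15.8 N with the tip at 85.9 mm means the button is on its stop. Releasing straight up.

Call:
apply_moves([
  [[0,0,-0.1],[0,0,0]],
  [[0,0,-0.5],[0,0,0]],
  [[0,0,-1.5],[0,0,0]],
  [[0,0,-3],[0,0,0]],
  [[0,0,-5],[0,0,0]],
  [[2,0,-5],[0,0,0]],
  [[2,0,-5],[0,0,0]],
  [[2,0,-5],[0,0,0]],
])

```text
clock: 7.9
eef_pos: [457.3, -106.9, 221.9]
orientation: [[-0.923, -0.384, 0.002], [-0.384, 0.923, 0.001], [-0.003, 0.0, -1.0]]
contact_force: [0.5, 0.1, 0.6]
opening: 0.1
```

```bash
python3 - <<'E'
from h import *
go(ST)
snap('wrist','w6')
d=snap('side','d7'); s=snap('scene','s2')
print(np.abs(load('d1')['pixels'][260:420,190:440].astype(int)-d['pixels'][260:420,190:440]).max(2).__gt__(40).sum())
for p in((299,309),(300,311)): print(world(d,*p,1),world(load('d1'),*p,1))
E
```

```text
clock 7.9 box-frame tip rel crown [-69.42, -120.04, 126.91] F [0.54 0.13 0.55]
shift [-2.043, 0.006, 4.762] turn [0.0, 0.003, -0.001]
834
[501.10288707 -91.33518737  92.38355489] [501.0593792  -91.47045236  92.61495962]
[501.14770203 -95.04172809  92.4555808 ] [501.17646686 -94.95325362  92.30266671]
```

View pics/w6.png

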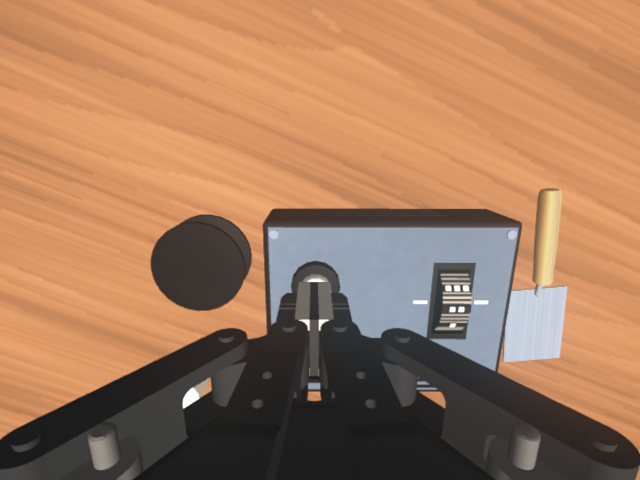

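View pics/d7.png

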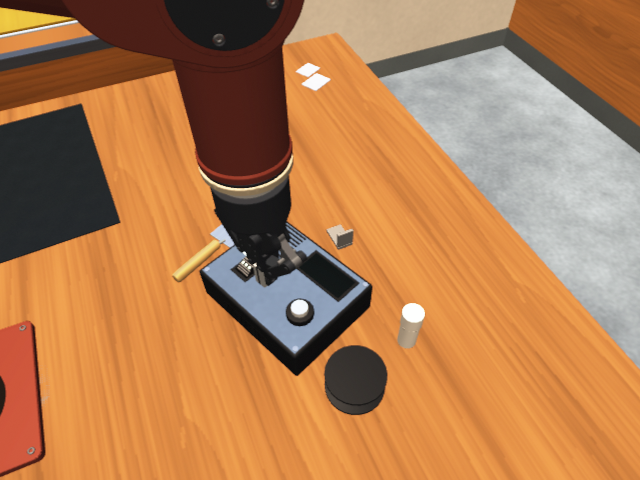

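The button is back up at 92.4 mm, the same as before the press. The wheel shows two pips at the index lines, and the box and bystanders are where they started. The robot is clear, so I'm handing in.

```bash
python3 -c "
from cell import robot
print(robot.close_job())"
```

```text
the job is handed in; nothing more can be done
None
```

The bed heater is set up one step and the start button has been pressed and released. The job was handed in at about 8 s of the 38 s allowed.

- **Dial:** I rolled the wheel away from the robot by about 16 mm at the rim, with the closed fingertips pressing on the crown at about 8 N. After I lifted off, it settled with the two pips level with the index lines. It never went on to the three-pip notch.
- **Button:** I pressed until the force rose to about 16 N with the fingertip at 85.9 mm, which means it was on its stop. Afterwards its top measured 92.4 mm, the same as before the press.
- **Surroundings:** The last pictures show the box, scraper, spool, glue stick and bracket where they started, and the arm clear of everything. I judged that by eye. An image difference over the box area flagged some changed pixels, but the arm was in that view, so it settles nothing.
- **Measurements:** No check failed. The wrist camera put the dial about 1 mm from where the other two cameras had it. It put the button about 5 mm away, so I mostly kept the position from the other two, and the fingertip was centred on the button in the picture before the press.

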